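# Flip the status flag of the bolt's bay

## Task

The hexagon bolt with its nut on the three-bay inspection stand has passed its check, so mark its bay: with the fingertips, gently push the hinged flag in line with the bay that holds the bolt right over its pivot, until it lies flat on the far side and shows its ring face. Grip nothing; leave the other two flags as they are and the bolt, the other parts and the things beside the stand where they are.

Things in the scene. Friction and masses are not known exactly. Their poses are not given: they have to be found in the camera images.
- status_stand: the three-bay stand, fixed to the bench: wooden board 212 x 300 x 10 mm; each flag hangs between two steel cheeks 67 mm apart, tops 68 mm over the bench, only the board under it; origin on the bench top straight below the middle flag's axle; its z is up, its x points from the bays to the far side (square to the axles), its y runs along the axles to the left. Bays on its -x side, flags behind them
- flag_left (a joint): angle of the left flag: 0 = flat on the near side, bar face up (all flags start within 0.12 of this); 1.57 = upright; 3.14 = turned right over, flat on the far side, ring face up (the rubbery stop). The hinge is stiff (about 0.03 N m of friction), so the flag stays at any angle; fingers rub hard on it, so follow its arc
- flag_left_pivot (a point): centre of the left flag's axle (10 mm thick), 62 mm above the bench, parallel to the stand's y. The flag is a flat aluminium plate 4 mm thick and 60 mm wide that reaches 65 mm from the axle (to the stand's -x at angle 0, its end hanging free); one face has a raised dark bar, the other a raised dark ring
- flag_left_tail (a point): middle of the outer end of the left flag's tail: a tongue 30 mm wide and 4 mm thick, in line with the plate but on the other side of the axle, reaching 40 mm from it (to the stand's +x at angle 0; turns with the flag). Pressing the tail down tips the plate up
- bay_left (a point): centre of the floor of the left bay (a rectangle 55 x 72 mm edged with a dark strip on the board, 10 mm above the bench), 92 mm from the left flag's axle on the robot's side. The bay in line with a flag belongs to that flag
- flag_middle (a joint): angle of the middle flag: 0 = flat on the near side, bar face up (all flags start within 0.12 of this); 1.57 = upright; 3.14 = turned right over, flat on the far side, ring face up (the rubbery stop). The hinge is stiff (about 0.03 N m of friction), so the flag stays at any angle; fingers rub hard on it, so follow its arc
- flag_middle_pivot (a point): centre of the middle flag's axle (10 mm thick), 62 mm above the bench, parallel to the stand's y. The flag is a flat aluminium plate 4 mm thick and 60 mm wide that reaches 65 mm from the axle (to the stand's -x at angle 0, its end hanging free); one face has a raised dark bar, the other a raised dark ring
- flag_middle_tail (a point): middle of the outer end of the middle flag's tail: a tongue 30 mm wide and 4 mm thick, in line with the plate but on the other side of the axle, reaching 40 mm from it (to the stand's +x at angle 0; turns with the flag). Pressing the tail down tips the plate up
- bay_middle (a point): centre of the floor of the middle bay (a rectangle 55 x 72 mm edged with a dark strip on the board, 10 mm above the bench), 92 mm from the middle flag's axle on the robot's side. The bay in line with a flag belongs to that flag
- flag_right (a joint): angle of the right flag: 0 = flat on the near side, bar face up (all flags start within 0.12 of this); 1.57 = upright; 3.14 = turned right over, flat on the far side, ring face up (the rubbery stop). The hinge is stiff (about 0.03 N m of friction), so the flag stays at any angle; fingers rub hard on it, so follow its arc
- flag_right_pivot (a point): centre of the right flag's axle (10 mm thick), 62 mm above the bench, parallel to the stand's y. The flag is a flat aluminium plate 4 mm thick and 60 mm wide that reaches 65 mm from the axle (to the stand's -x at angle 0, its end hanging free); one face has a raised dark bar, the other a raised dark ring
- flag_right_tail (a point): middle of the outer end of the right flag's tail: a tongue 30 mm wide and 4 mm thick, in line with the plate but on the other side of the axle, reaching 40 mm from it (to the stand's +x at angle 0; turns with the flag). Pressing the tail down tips the plate up
- bay_right (a point): centre of the floor of the right bay (a rectangle 55 x 72 mm edged with a dark strip on the board, 10 mm above the bench), 92 mm from the right flag's axle on the robot's side. The bay in line with a flag belongs to that flag
- hex_bolt: steel hexagon bolt with a nut on its end, 18 x 57 x 16 mm, loose, lying along its y in one of the bays; origin at the middle of its length, on the board
- pipe_plug: steel pipe plug, 22 x 25 x 24 mm, loose, standing in another bay; origin at the centre of its underside
- brass_nipple: brass pipe nipple, 27 x 46 x 24 mm, loose, lying in another bay; origin at the centre of its underside
- grease_tin: round tin with a lid, 70 mm across, 46 mm high, loose on the bench left of the stand; origin at the centre of its underside; a bystander
- tape_electrical: roll of dark tape, 57 mm across, 19 mm high, loose on the bench right of the stand; origin at the centre of its underside; a bystander
Not all that is in view belongs to the job. Leave any blue, pink or purple look-alike of the hex_bolt alone.

How it is judged:
By the outcome, as a careful person would: the job done as asked, in the order asked, and still so for the second after the job is handed in, with the robot touching nothing.
It also fails if it takes over 45 s, if anything falls off the work surface, if the arm or the gripper's body presses on something with over 40 N, if the wrist force passes 120 N, or if a joint passes its speed limit or range.

## Robot

A 6-joint arm with a two-finger parallel gripper is mounted at the origin on a cart in front of the work surface, level with it; the furniture and walls round the work are solid. World frame = base frame: x ahead of the robot, y to its left, z up, the work surface at z = 0. Lengths are in m, angles in rad, forces in N, time in s.
With the tool pointing down it reaches from about 0.25 to 0.85 m from the base axis. Payload 12.5 kg.
Tool frame: the origin (TCP) lies midway between the tips of the shut fingers; the grasp point (between the pads) lies 19 mm behind it (tcp_to_grasp is the distance from the TCP to the grasp point, in m); x points along the fingers, y is the direction in which the jaws open and shut, and the axes are right-handed (so a half turn about x gives the same grasp; the last joint's range is limited). The gripper opens to 93 mm and grips with 3 to 60 N. Pads are 15 mm wide; open, the fingers measure 128 mm over their backs; the gripper's body (75 mm by 188 mm) begins 65 mm behind the grasp point.
Start: joints at [1.106, 0.351, 1.652, -0, 1.139, -0.085], TCP at [0.204, 0.511, 0.219] pointing down, gripper open.
Joint ranges: [-2.75, 2.75], [-0.79, 2.1], [0.01, 2.65], [-1.57, 4.71], [0.07, 3.14], [-2.87, 2.87]. Speed limits (rad/s): [2.22, 2.22, 2.79, 3.14, 3.14, 3.14].

## Interface

Orientations are given as a unit quaternion [w, x, y, z].
In Python, from plant import goto, line_to, goto_joints, open_jaws, grasp, hold, inverse_kinematics, capture, PlanningError, finish_job, get_clock, get_joint_pos, get_joint_vel, get_joint_efforts, get_ee_pos, get_orientation, get_contact_force, get_torque, get_width, tcp_to_grasp gives the robot as it stands. Calls block until the motion is done:
- goto(position, orientation): joint-space move of the TCP to a pose.
- line_to(position, rotation=None, v=0.15): straight line of the TCP; rotation=None keeps the orientation; v is the mean speed in m/s.
- goto_joints(angles): joint-space move.
- open_jaws() and grasp(grip_force=None): open the fingers fully, or close them until they stop; grip_force is the grip in N (None keeps the last).
- hold(seconds).
- inverse_kinematics(position, orientation): joint angles nearest the present ones, or None.
- capture(name): name is "scene" or "top"; returns a dict with "img" (420x560x3 uint8, red, green, blue), "vfov" (degrees; the focal length in pixels is half the picture's height over the tangent of half this angle, whatever the lens; pixels are square), "cx", "cy" (the principal point, pixels), "k1" (the pictures are not rectified: a ray, as slopes to the right and down, at radius r is drawn at 1 + k1 r^2 times it, then the intrinsics apply), "world_from_camera" (4x4, takes a point from camera to world coordinates). Camera axes: x right, y up, looking along -z (the intrinsics and any distortion apply to the point x, -y, -z); pixel columns grow to the right and rows downward; lengths in m; the calibration is good to about 2 mm. A picture is of the moment at which its call begins. There is no depth.
A pose or a line that the arm cannot do raises PlanningError and nothing moves.
- finish_job(): hands the job in, once; it reports no verdict.
Readings, each from a call of its own:
- get_clock(): time.
- get_joint_pos(): joint angles.
- get_joint_vel(): joint speeds.
- get_joint_efforts(): joint torques, N m.
- get_ee_pos(): TCP position.
- get_orientation(): TCP orientation.
- get_contact_force(): force on the tool from outside, world axes, zero at the start.
- get_torque(): the same for the moment, N m.
- get_width(): opening from 0.0 (shut) to 1.0 (fully open).
Only numpy, scipy, OpenCV 4.12 (cv2) and the standard library are available. Lean on these libraries where they do the work, as an engineer would, in place of code of your own. Each camera call takes 0.05 s, during which the arm holds its last target.

## Working session

There is one attempt and no reset: what is moved stays moved. The work goes in short steps, each a Python script; the robot and the scene stay as the last script left them, time stands still between calls to the robot, and variables do not carry over. Pictures are saved under pics/ and viewed, and the job is handed in when it is done.

```bash
ls; mkdir -p pics; cat > h.py <<'E'
import numpy as np, cv2
from plant import *
def save(n,fn):
    c=capture(n); cv2.imwrite('pics/'+fn,c['img'][:,:,::-1]); np.save('pics/'+fn+'.npy',c,allow_pickle=True); return c
def load(fn): return np.load('pics/'+fn+'.npy',allow_pickle=True).item()
def K(c):
    h,w=c['img'].shape[:2]; f=h/2/np.tan(np.radians(c['vfov'])/2); return f
def pix2world(c,u,v,z):
    f=K(c); xd=(u-c['cx'])/f; yd=(v-c['cy'])/f
    rd=np.hypot(xd,yd); r=rd
    for _ in range(50): r=rd/(1+c['k1']*r*r)
    s=r/rd if rd>0 else 1
    T=c['world_from_camera']; d=T[:3,:3]@np.array([xd*s,-yd*s,-1]); o=T[:3,3]
    return o+d*(z-o[2])/d[2]
def world2pix(c,p):
    T=c['world_from_camera']; q=T[:3,:3].T@(np.array(p)-T[:3,3]); x=q[0]/-q[2]; y=-q[1]/-q[2]
    s=1+c['k1']*(x*x+y*y); f=K(c); return np.array([c['cx']+f*x*s,c['cy']+f*y*s])
E
python3 - <<'E'
from h import *
for n in('scene','top'):
    c=save(n,n+'0.png'); print(n,c['vfov'],c['cx'],c['cy'],c['k1'],c['world_from_camera'].round(3).tolist())
print(get_clock(),get_orientation(),get_width(),tcp_to_grasp)
E
```

```text
pics
scene 47.88842372941504 276.28972782637237 205.38506782763426 -0.09183421930368978 [[-1.0, 0.007, -0.003, 0.593], [-0.007, -0.741, 0.672, 0.845], [0.003, 0.672, 0.741, 1.015], [0.0, 0.0, 0.0, 1.0]]
top 50.662595339105394 277.30834963942965 210.4803183903131 0.001894122913766725 [[0.023, 0.988, -0.156, 0.463], [-1.0, 0.023, -0.003, -0.014], [0.0, 0.156, 0.988, 0.97], [0.0, 0.0, 0.0, 1.0]]
0.1 [ 0.69429605  0.13311666  0.69449385 -0.13383291] 0.9979325566419005 0.0188
```

View pics/scene0.png

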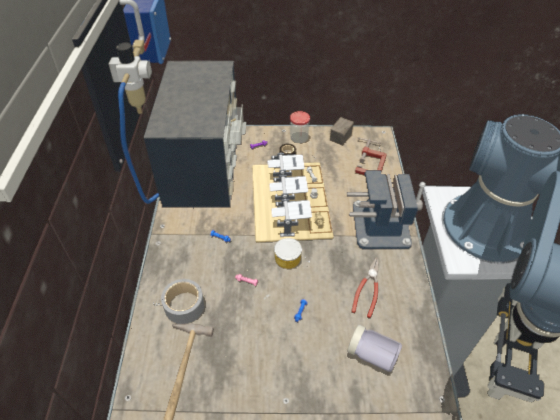

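View pics/top0.png

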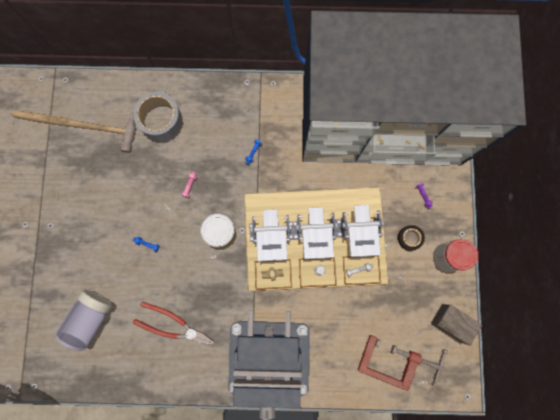

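```bash
python3 - <<'E'
from h import *
c=load('top0.png')['img'][180:300,235:395,::-1]; cv2.imwrite('pics/topcrop.png',cv2.resize(c,None,fx=5,fy=5,interpolation=cv2.INTER_CUBIC))
c=load('scene0.png')['img'][130:270,240:340,::-1]; cv2.imwrite('pics/scenecrop.png',cv2.resize(c,None,fx=4,fy=4,interpolation=cv2.INTER_CUBIC))
E
```

```text
(no output)
```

View pics/topcrop.png

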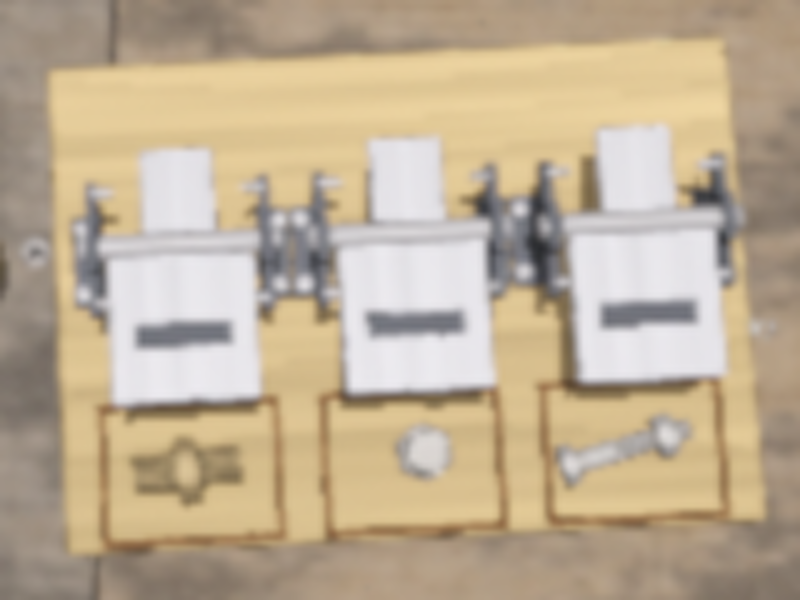

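View pics/scenecrop.png

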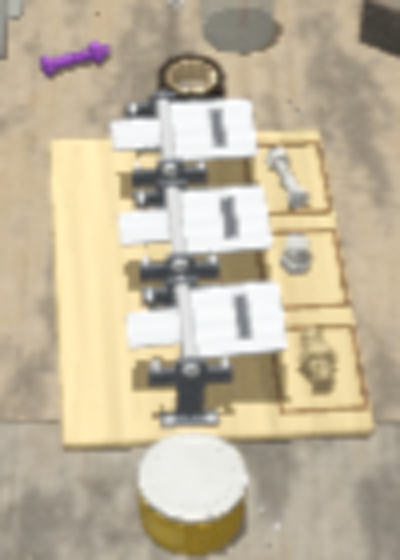

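The top picture shows the only steel hexagon bolt at about (359,270), in the right bay. The plug is at (320,270) in the middle bay and the brass nipple at (272,273) in the left bay. The look-alikes outside the stand are blue (254,152), blue (146,243), pink (189,184) and purple (425,196). The flag to turn is the right one, plate at about (364,240). Next I'll locate the stand.

```bash
cat > loc.py <<'E'
from h import *
from scipy.optimize import least_squares
ct=load('top0.png'); cs=load('scene0.png')
top=lambda x,y:(235+x/5-.4,180+y/5-.4); sc=lambda x,y:(240+x/4-.4,130+y/4-.4)
# board corners: far-left, far-right, near-right, near-left
T=[top(50,70),top(724,40),top(766,520),top(70,553)]
S=[sc(65,447),sc(52,141),sc(320,131),sc(373,434)]
for c,P in((ct,T),(cs,S)):
    W=np.array([pix2world(c,*p,0.01) for p in P]); print(W.round(4).tolist(),[np.linalg.norm(W[i]-W[(i+1)%4]).round(4) for i in range(4)])
    # axes
    y=(W[0]-W[1]+W[3]-W[2])[:2]; print('yaw',np.arctan2(-y[0],y[1]),'ctr',W.mean(0))
E
python3 loc.py
python3 - <<'E'
from h import *
c=load('top0.png');top=lambda x,y:(235+x/5-.4,180+y/5-.4)
# axle (z~.067 top) ends right flag; tail end; plate end (flags z~.064)
for n,p,z in(('axleR L',top(568,222),.067),('axleR R',top(722,212),.067),('tailR',top(635,127),.064),('plateend L',top(580,383),.064),('plateend R',top(726,375),.064),('axM L',top(335,235),.067),('axM R',top(490,225),.067),('axL L',top(105,245),.067),('axL R',top(260,237),.067),('bayR a',top(540,385),.01),('bayR b',top(718,375),.01),('bayR c',top(728,515),.01),('bayR d',top(550,522),.01),('vise',(270,330),.1),('cabinet near left',(304,160),0),('cab near r',(470,167),0),('cab top near l',(311,118),.2)):
    print(n,pix2world(c,*p,z).round(4))
E
```

```text
[[0.6507, 0.062, 0.01], [0.6711, -0.2351, 0.01], [0.4622, -0.2504, 0.01], [0.4414, 0.0462, 0.01]] [np.float64(0.2979), np.float64(0.2095), np.float64(0.2974), np.float64(0.2099)]
yaw 0.06938690622666849 ctr [ 0.55635626 -0.09433313  0.01      ]
[[0.6506, 0.0641, 0.01], [0.6716, -0.2366, 0.01], [0.4622, -0.2503, 0.01], [0.4428, 0.0512, 0.01]] [np.float64(0.3014), np.float64(0.2099), np.float64(0.3021), np.float64(0.2083)]
yaw 0.06697450674204622 ctr [ 0.55678035 -0.09289811  0.01      ]
axleR L [ 0.5811 -0.1571  0.067 ]
axleR R [ 0.5867 -0.2203  0.067 ]
tailR [ 0.6218 -0.1854  0.064 ]
plateend L [ 0.5155 -0.1623  0.064 ]
plateend R [ 0.5202 -0.2218  0.064 ]
axM L [ 0.5735 -0.0616  0.067 ]
axM R [ 0.5791 -0.1251  0.067 ]
axL L [0.5671 0.0325 0.067 ]
axL R [ 0.5719 -0.0309  0.067 ]
bayR a [ 0.5174 -0.1539  0.01  ]
bayR b [ 0.5235 -0.2307  0.01  ]
bayR c [ 0.464  -0.2342  0.01  ]
bayR d [ 0.4592 -0.1582  0.01  ]
vise [ 0.3699 -0.0027  0.1   ]
cabinet near left [ 0.7328 -0.0683  0.    ]
cab near r [ 0.7253 -0.4416  0.    ]
cab top near l [ 0.7562 -0.0687  0.2   ]
```

```bash
cat >> h.py <<'E'
from scipy.spatial.transform import Rotation as R
yaw=0.068; X=np.array([np.cos(yaw),np.sin(yaw),0]); Y=np.array([-np.sin(yaw),np.cos(yaw),0]); PIV=np.array([.5837,-.1885,.062])
def quat(sgn=1):
    x=np.array([0,0,-1.]); y=sgn*Y; z=np.cross(x,y); q=R.from_matrix(np.c_[x,y,z]).as_quat(); return q[[3,0,1,2]]
def P(dx,dz,dy=0): return PIV+X*dx+Y*dy+np.array([0,0,dz])
E
python3 - <<'E'
from h import *
q=get_orientation(); print(R.from_quat(q[[1,2,3,0]]).as_matrix().round(2))
for s in(1,-1):
    for p in(P(-.1,.2),P(.035,.1),P(.035,.02),P(.02,-.03)): 
        j=inverse_kinematics(p,quat(s)); print(s,None if j is None else np.round(j,2))
grasp(5); print(get_width(),get_clock())
E
```

```text
[[-0.    0.37  0.93]
 [-0.    0.93 -0.37]
 [-1.   -0.   -0.  ]]
1 [-0.47  0.26  1.67 -0.    1.22 -2.11]
1 [-0.36  0.58  1.44 -0.    1.12 -2.  ]
1 [-0.36  0.68  1.49 -0.    0.98 -2.  ]
1 [-0.37  0.72  1.55 -0.    0.87 -2.01]
-1 [-0.47  0.26  1.67 -0.    1.22  1.03]
-1 [-0.36  0.58  1.44 -0.    1.12  1.14]
-1 [-0.36  0.68  1.49 -0.    0.98  1.14]
-1 [-0.37  0.72  1.55 -0.    0.87  1.13]
0.00019548844904436775 1.55
```

```bash
python3 - <<'E'
from h import *
p=get_ee_pos(); line_to([p[0],p[1],.3])
goto(P(-.1,.23),quat(-1)); line_to(P(.042,.10),v=.2); line_to(P(.042,.03),v=.1)
print(get_ee_pos()-P(.042,.03),get_contact_force().round(2),get_clock())
save('top','top1.png'); c=save('scene','scene1.png')
a=cv2.resize(c['img'][100:260,200:400,::-1],None,fx=4,fy=4,interpolation=cv2.INTER_CUBIC)
for q in(P(0,0),P(.042,.03),P(.04,0)):
    u=world2pix(c,q); cv2.circle(a,(int((u[0]-200)*4),int((u[1]-100)*4)),3,(0,0,255),1)
cv2.imwrite('pics/s1.png',a[:600])
E
```

```text
[ 0.00038344 -0.0001305   0.0006694 ] [ 0.39 -0.1  -0.18] 6.8917
```

View pics/s1.png

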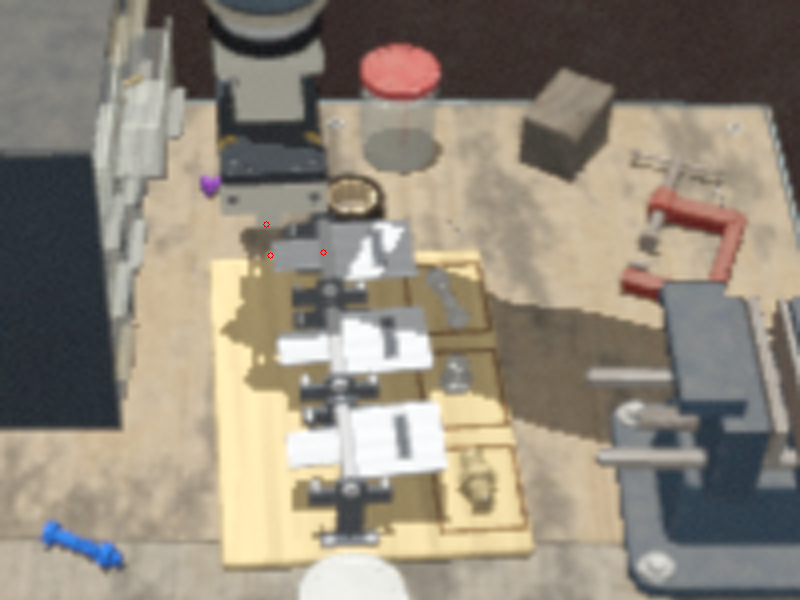

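The picture shows the shut gripper over the right flag, its body hiding the fingers. The projected pivot falls at (323,252) on the axle and the tail end at (270,255), and both match the flag. Now I'll press the tail down along its arc and watch the force.

```bash
python3 - <<'E'
from h import *
h=.0075; r=.032
def tip(th): return P(r*np.cos(th)+.002*np.sin(th)+h, -r*np.sin(th)+.002*np.cos(th))
line_to(P(r+h,.008),v=.05); print(get_contact_force().round(2))
for d in range(0,56,8):
    line_to(tip(np.radians(d)),v=.05); f=get_contact_force(); print(d,f.round(2),get_torque().round(2))
    if np.linalg.norm(f)>20: print('STOP');break
e=get_ee_pos(); print(get_clock())
save('top','top2.png'); 
E
python3 - <<'E'
import sys; sys.path.insert(0,'.')
E
python3 - <<'E'
import numpy as np,cv2
c=np.load('pics/top2.png.npy',allow_pickle=True).item()['img'][150:300,300:460,::-1]; cv2.imwrite('pics/t2.png',cv2.resize(c,None,fx=4,fy=4,interpolation=cv2.INTER_CUBIC))
E
```

```text
[ 0.08  0.65 -0.2 ]
0 [-0.05 -0.21  0.8 ] [-0.03  0.12 -0.01]
8 [-0.14  0.75  0.28] [ 0.02  0.11 -0.03]
16 [-0.43  0.62 -0.09] [-0.03  0.09 -0.02]
24 [-0.26 -0.03 -0.03] [-0.    0.17 -0.03]
32 [0.31 0.24 0.06] [-0.03  0.07  0.02]
40 [ 0.14  0.36 -0.2 ] [-0.01  0.13 -0.04]
48 [ 0.37 -0.76  0.18] [0.02 0.18 0.03]
9.35
```

View pics/t2.png

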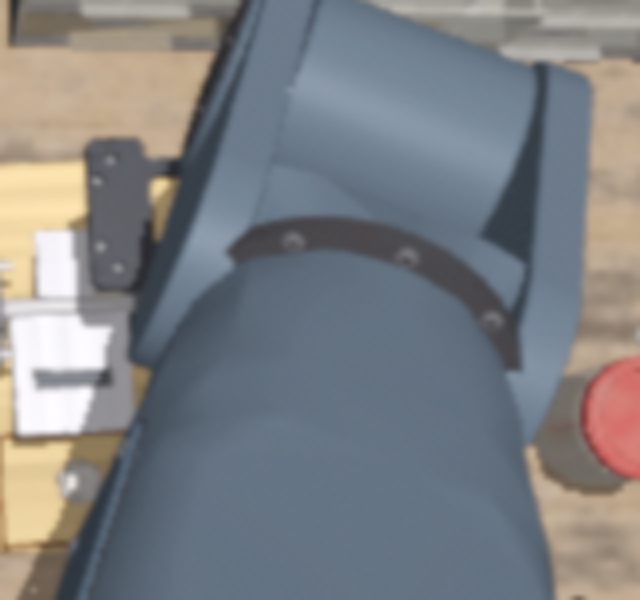

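The arm hides the flag in the top view, so I'll check from the scene camera before going on.

```bash
python3 - <<'E'
from h import *
print(get_ee_pos()-PIV)
c=save('scene','scene2.png'); cv2.imwrite('pics/s2.png',cv2.resize(c['img'][130:240,230:340,::-1],None,fx=5,fy=5,interpolation=cv2.INTER_CUBIC))
E
```

```text
[ 0.0301085   0.00208539 -0.02260939]
```

View pics/s2.png

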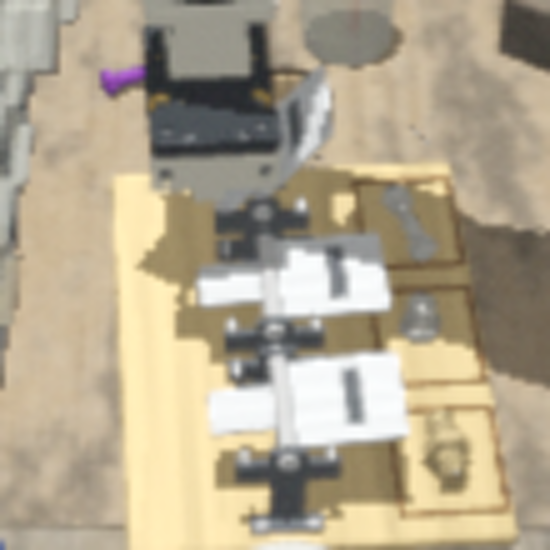

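The flag, at (305,125) in the crop, is tipped up by about 50°, and the other two are unchanged. I'll go a little further, retract, and push from the near side.

```bash
python3 - <<'E'
from h import *
h=.0075; r=.032
def tip(th,g=0): return P(r*np.cos(th)+(.002+g)*np.sin(th)+h, -r*np.sin(th)+(.002+g)*np.cos(th))
t=np.radians(57); line_to(tip(t),v=.05); print(get_contact_force().round(2))
line_to(tip(t,.015),v=.08); line_to(P(.05,.12)); line_to(P(-.085,.12)); line_to(P(-.085,.04))
print(get_contact_force().round(2),get_clock())
c=save('scene','scene3.png'); cv2.imwrite('pics/s3.png',cv2.resize(c['img'][130:240,230:340,::-1],None,fx=5,fy=5,interpolation=cv2.INTER_CUBIC))
E
```

```text
[0.2  0.31 0.48]
[ 0.63  1.24 -0.16] 12.8417
```

View pics/s3.png

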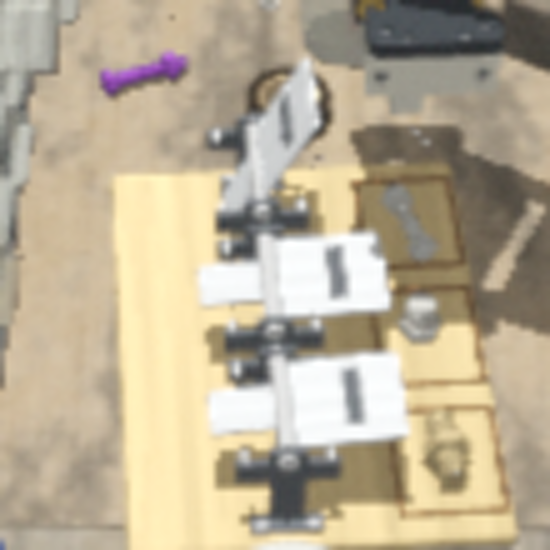

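The clear view shows the flag up at about 57°, with plate end at (305,65) in the crop and tail below the axle. Now I'll push over from the near side along the arc.

```bash
python3 - <<'E'
from h import *
h=.0075; r=.048; L=.065
def tip(d):
    t=np.radians(d)
    if d<90: x=-L*np.cos(t)-.002*np.sin(t)-h; z=r*np.sin(t)
    else: x=-r*np.cos(t)-.002*np.sin(t)-h; z=r*np.sin(t)-.002*np.cos(t)
    return P(x,z)
for d in list(range(52,170,8))+[172]:
    line_to(tip(d),v=.06 if d>52 else .08); f=get_contact_force(); print(d,f.round(1),end=' ')
    if np.linalg.norm(f)>15: print('STOP');break
print(get_clock())
c=save('scene','scene4.png'); cv2.imwrite('pics/s4.png',cv2.resize(c['img'][130:240,230:340,::-1],None,fx=5,fy=5,interpolation=cv2.INTER_CUBIC))
E
```

```text
52 [-0.1  0.6 -0.9] 60 [-0.1 -1.2  0.2] 68 [-0.   1.1 -0.4] 76 [-0.2  0.6 -0.3] 84 [0.3 0.1 0.3] 92 [-0.4 -0.2  1. ] 100 [ 0.1 -0.3 -0.2] 108 [-0.1 -0.4  0.3] 116 [ 0.1 -0.4  0.4] 124 [-0.7  0.3  0.3] 132 [ 0.  -0.5 -0.4] 140 [-0.3  0.6 -0.2] 148 [-0.7  1.  -0.4] 156 [-0.7 -0.1 -1. ] 164 [-0.6  0.4  0.1] 172 [ 0.3 -0.2 -0.4] 17.55
```

View pics/s4.png

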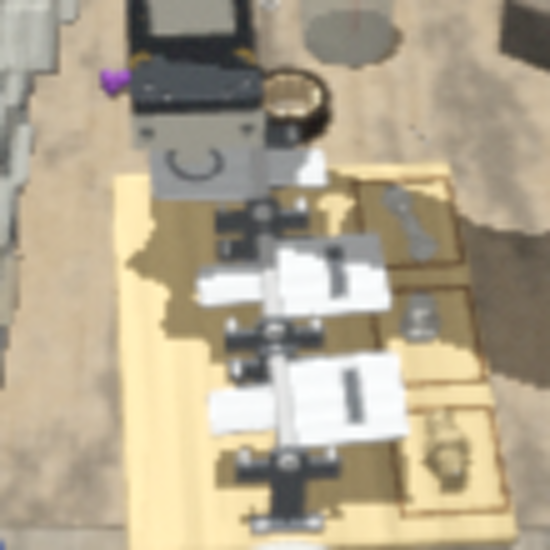

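The ring face is up at (195,165) in the crop, nearly flat. I'll press gently down to the stop.

```bash
python3 - <<'E'
from h import *
x=.048-.0075
line_to(P(x,.006),v=.05)
for i in range(9):
    dz=.004-.001*i; line_to(P(x,dz),v=.03); f=np.mean([get_contact_force() for _ in range(5)],0); print(round(dz,3),(get_ee_pos()-PIV).round(4)[2],f.round(1))
    if f[2]>4: break
print(get_clock())
line_to(P(x,.09),v=.12); line_to(P(-.12,.16),v=.2); 
goto([.40,.25,.33],quat(-1)); print(get_clock())
c=save('scene','scene5.png'); cv2.imwrite('pics/s5.png',cv2.resize(c['img'][110:270,220:360,::-1],None,fx=3.7,fy=3.7,interpolation=cv2.INTER_CUBIC))
c=save('top','top5.png'); cv2.imwrite('pics/t5.png',cv2.resize(c['img'][160:300,200:480,::-1],None,fx=2.8,fy=2.8,interpolation=cv2.INTER_CUBIC))
E
```

```text
0.004 0.0039 [-0.5  1.2 -0.6]
0.003 0.003 [-0.3  0.  -0.2]
0.002 0.0023 [-0.4 -0.4  3.6]
0.001 0.0021 [-4.6  1.3 11.9]
18.85
22.4667
```

View pics/s5.png

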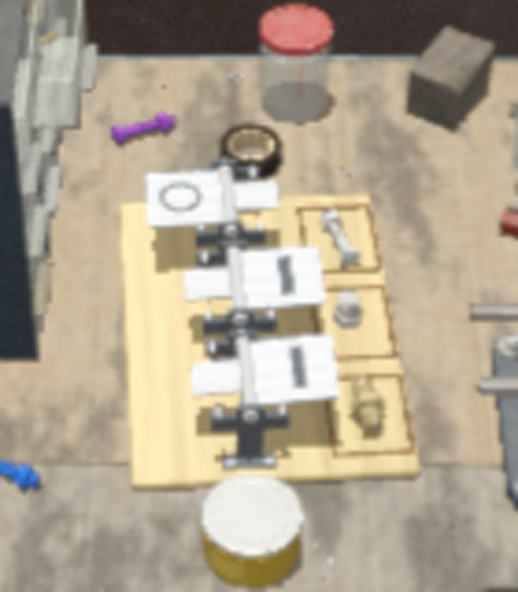

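View pics/t5.png

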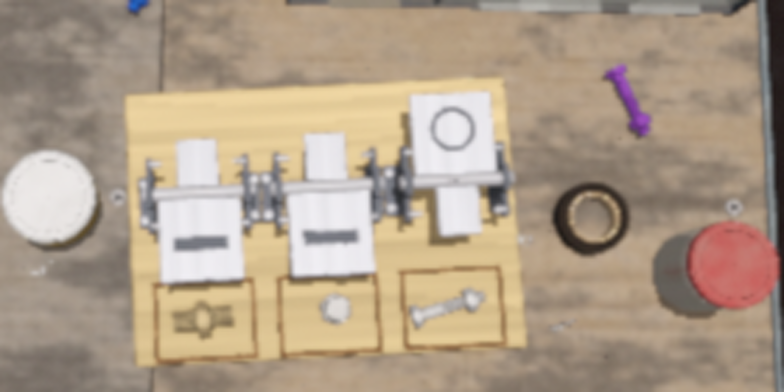

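Both pictures show the right flag flat on the far side, ring at (452,128) in the top crop. The other two flags still show their bars. The parts, tin and tape look unmoved.

```bash
python3 - <<'E'
from h import *
finish_job(); print(get_clock())
E
```

```text
the job is handed in; nothing more can be done
the job is handed in; nothing more can be done
```

The bolt was in the right bay, and the right flag now lies flat on the far side with its ring face up. With the fingers shut, I pressed its tail down to tip the plate to about 57°. I then pushed the plate over from the near side along its arc and pressed it onto the stop.

- **Flag position:** the last press met firm resistance at about 12 N, with the fingertips 2.1 mm above the axle centre. That is the height expected for a flag lying flat.
- **Rest of the scene:** after the arm withdrew, both cameras showed the left and middle flags with their bars still up. The bolt, plug, nipple, tin and tape looked unmoved.
- **Time and forces:** the clock read about 22.5 s when the job was ready to hand in. I saw no force over about 13 N at the points where I took readings.
- **Less certain:** during the push itself the force readings were mostly noise, so I judged the flag's progress from the pictures. No check failed or disagreed.

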